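# Unhook the sample caddy from its keyhole rail

### The arm

A 6-joint arm with a two-finger parallel gripper is mounted at the origin on a cart in front of the work surface, level with it; the furniture and walls round the work are solid. World frame = base frame: x ahead of the robot, y to its left, z up, the work surface at z = 0. Lengths are in mm, angles in rad, forces in N, time in s.
With the tool pointing down it reaches from about 325 to 875 mm from the base axis. Payload 4.4 kg.
Tool frame: the origin (TCP) lies on the centre line of the jaws, within the pads' length; the fingertips stand ahead of it and the grasp point (between the pads) lies 6 mm ahead of it (ctrl.tcp_to_tips is the z of the fingertips in the tool frame, in mm); z points along the fingers, y is the line along which they close (so a half turn about z gives the same grasp; the last joint's range is limited). The gripper opens to 85 mm and grips with 20 to 120 N. Pads are 22 mm wide; open, the fingers measure 114 mm over their backs; the gripper's body (76 mm by 85 mm) begins 54 mm behind the grasp point. The pads swing forward as they close: fully open they stand 13 mm farther back than shut.
Start: joints at [-1.335, 0.207, 1.542, -0, 1.393, -0.15], TCP at [216.361, -532.743, 256.282] pointing down, gripper open.
Joint ranges: [-2.73, 2.73], [-0.86, 2.22], [0.23, 2.46], [-1.11, 4.25], [0.08, 2.63], [-2.82, 2.82]. Speed limits (rad/s): [2.79, 2.79, 3.14, 3.14, 3.14, 3.14].

### API

Orientations are given as a 3x3 rotation matrix whose columns are the frame's x, y, z axes.
In Python, from plant import ctrl, sensors, optics gives the robot as it stands. Calls block until the motion is done:
- ctrl.move_ptp(position, orientation): joint-space move of the TCP to a pose.
- ctrl.move_l(position, rot=None, vel=150, threshold=None): straight line of the TCP; rot=None keeps the orientation; vel is the mean speed in mm/s. With threshold (N) it stops when the force on the tool has changed by that much, and returns True; else False.
- ctrl.set_joints(angles): joint-space move.
- ctrl.gripper_to(opening, force=None): finger opening in mm; force is the grip in N (None keeps the last); returns when the fingers have stopped.
- ctrl.hold(seconds).
- ctrl.solve_ik(position, orientation): joint angles nearest the present ones, or None.
- sensors.read_state(): the state.
- optics.grab_frame(name): name is "side" or "top"; returns (picture, depth): 384x512x3 uint8, red, green, blue; 384x512 float32, mm along the optical axis (not along the pixel's ray), 0 where there is no reading.
- optics.camera_params(name): a dict with "mtx" (3x3 intrinsics, pixels), "k1" (the pictures are not rectified: a ray, as slopes to the right and down, at radius r is drawn at 1 + k1 r^2 times it, then the intrinsics apply), "R" (3x3) and "t" (3): a world point X has camera coordinates R X + t. Camera axes: x right, y down, z forward; pixel columns grow to the right and rows downward; lengths in mm; the calibration is good to about 2 mm. A picture is of the moment at which its call begins. camera_params takes no time and is no camera call.
A pose or a line that the arm cannot do raises ctrl.MotionError and nothing moves.
- ctrl.finish_job(): hands the job in; it is judged then, once.
The state is a dict: "t": time; "q": joint angles; "qvel": joint speeds; "tau": joint torques, N m; "eef_pos": TCP position; "eef_rot": TCP orientation; "force": force on the tool from outside, world axes, zero at the start; "wrist_torque": the same for the moment, N m; "grip_width": finger opening in mm; "grasp_force": force on a finger pad.
Only numpy, scipy, OpenCV 4.12 (cv2) and the standard library are available. Lean on these libraries where they do the work, as an engineer would, in place of code of your own. Each camera call takes 0.05 s, during which the arm holds its last target. There are 200 camera calls.

### The job

Take the vial caddy down from its rail: slide it sideways to the right until its studs reach the wide ends of the keyholes behind it, draw it off towards you without forcing it, and set it down level in the grey spill tray, then let go. Keep the caddy upright with all four vials standing in it, do not drop it, and leave the brown bottle beside the stand and the small beaker where they are.

Things in the scene. Friction and masses are not known exactly. Their poses are not given: they have to be found in the camera images.
- caddy: Stainless vial caddy, 0.27 to 0.45 kg, hung on the front of a rail. Origin: underside centre of its trough; z up, x away from the robot into the rail, y left along the rail. Trough 60 (x) by 92 (y) by 48 mm high; 3 mm back plate at x = 30 to 33 mm, 130 mm wide at z = 60 to 110 mm, rubber buffers 4 mm thick at its foot; above it a 60 mm wide tongue with a black grip. Vial tops at z = 109 mm.
- caddy_grip (a point): Centre of the caddy's black plastic grip: 10 mm thick (x), 56 mm wide (y), 30 mm high (z), topmost part of the caddy, 31.5 mm in +x and 137 mm in +z from its origin; axes as the caddy's. Air in front, behind (above the rail) and above. Pinch it through its thickness from above. Without the caddy turning, grip and caddy keep this offset.
- caddy_studs (a point): Point midway between the caddy's two headed studs where they leave the back plate (x = 33, y = 0, z = 88 mm from its origin; axes as the caddy's). The studs stick out backwards (+x) at y = -45 and +45 mm: shank 7 mm thick and 8 mm long, then a flat head 15 mm wide, 5 mm thick, hidden behind the rail's sheet with about 4 mm of play to and fro; it hangs with the heads drawn up against the sheet.
- stand: Fixed dark bench stand carrying the rail. Origin: on the table, below the rail's front face; axes as the caddy's (x away from the robot, y left along the rail). Foot 200 mm wide, reaching x = -40 to 36 mm, 13 mm high; two posts 144 mm high at x = 14 to 30 mm; a lower bar (z = 48 to 68 mm) on which the caddy's buffers lean. Do not pull on it with more than about 35 N.
- stand_rail (a point): Point on the stand 128 mm above its origin, at mid height of the rail's front face. The rail: aluminium channel 34 mm high, 210 mm long, sheet 4 mm thick, clamped up to 10 mm left or right of this point (differs each time, not readable here). In the sheet two keyholes 90 mm apart, mostly behind the caddy: level slots 11 mm high, the right-hand end (-y) widened to a 22 mm round hole.
- caddy_back (a point): Foot of the caddy's back plate (x = 33, y = z = 0). How it comes off: the shanks rest 2 mm below the slots' middle line, 14 to 54 mm left of the wide holes' centres (differs each time). Slid right, they stop at the far edge, 7 mm past the centres; there the heads still catch. They pass only within 2.5 mm of the centres, caddy raised 2 mm; then draw it 18 mm or more to -x. Gripped off centre it strains on the rail and binds: ease that first.
- tray: Fixed grey plastic spill tray, 150 mm (x) by 170 mm (y), rim 18 mm high, walls and floor 4 mm thick: inside 142 by 162 mm, floor 4 mm above the table. Origin: centre of the underside; z up.
- vial_1: Glass sample vial with white screw cap, front row of the caddy (nearer the robot), right; body 16 mm, cap 18.6 mm across, 105 mm tall, 21 g, standing loose in a square hole of the caddy. Origin: centre of its underside, z up along it. Rides along; need not be touched.
- vial_2: Glass sample vial with white screw cap, front row, middle; body 16 mm, cap 18.6 mm across, 105 mm tall, 21 g, standing loose in a square hole of the caddy. Origin: centre of its underside, z up along it. Rides along; need not be touched.
- vial_3: Glass sample vial with white screw cap, back row, left; body 16 mm, cap 18.6 mm across, 105 mm tall, 21 g, standing loose in a square hole of the caddy. Origin: centre of its underside, z up along it. Rides along; need not be touched.
- vial_4: Glass sample vial with white screw cap, back row, right; body 16 mm, cap 18.6 mm across, 105 mm tall, 21 g, standing loose in a square hole of the caddy. Origin: centre of its underside, z up along it. Rides along; need not be touched.
- reagent_bottle_1: Loose bystander: brown glass bottle with a blue cap, 70 mm across, 138 mm tall, just left of the stand. Origin: centre of its underside.
- beaker_100: Loose bystander: small clear beaker, 52 mm across, 70 mm tall, in front of the stand. Origin: centre of its underside.

How it is judged:
By the outcome, as a careful person would: the job done as asked, in the order asked, and still so for the second after the job is handed in, with the robot touching nothing.
It also fails if it takes over 42 s, if anything falls off the work surface, if the arm or the gripper's body presses on something with over 40 N, if the wrist force passes 120 N, or if a joint passes its speed limit or range.

## Working session

There is one attempt and no reset: what is moved stays moved. The work goes in short steps, each a Python script; the robot and the scene stay as the last script left them, time stands still between calls to the robot, and variables do not carry over. Pictures are saved under pics/ and viewed, at most 10 in all, crops included, and the job is handed in when it is done.

```bash
ls; mkdir -p pics; python3 - <<'E'
from plant import ctrl, sensors, optics
import cv2,numpy as np
for n in("side","top"):
    p,d=optics.grab_frame(n); np.savez(f"{n}0.npz",p=p,d=d)
    cv2.imwrite(f"pics/{n}0.png",p[:,:,::-1]); c=optics.camera_params(n)
    print(n,c["mtx"].tolist(),c["k1"],np.round(c["R"],3).tolist(),np.round(c["t"]),np.round(-c["R"].T@c["t"]))
print(sensors.read_state(),ctrl.tcp_to_tips)
E
```

```text
pics
side [[461.19493393561515, 0.0, 255.35244475895192], [0.0, 461.19493393561515, 193.16878299621635], [0.0, 0.0, 1.0]] -0.07325095000518886 [[0.981, -0.192, 0.008], [-0.125, -0.671, -0.731], [0.146, 0.717, -0.682]] [-575.   68.  961.] [ 433. -753.  710.]
top [[359.3306240660193, 0.0, 255.7620463008409], [0.0, 359.3306240660193, 193.77474820494106], [0.0, 0.0, 1.0]] -0.044601687706423775 [[-0.017, -1.0, 0.001], [-0.995, 0.017, -0.098], [0.098, -0.002, -0.995]] [-152.  573.  918.] [ 478. -159.  970.]
{'t': 0.1, 'q': array([-1.33552833e+00,  2.07380012e-01,  1.54278001e+00, -1.08325717e-05,
        1.39351911e+00, -1.50514527e-01]), 'qvel': array([-0.00033908, -0.00106248, -0.00201822,  0.00081471,  0.00023056,
       -0.0014809 ]), 'tau': array([-2.64139826e-04, -3.84089935e+01, -2.92550397e+01, -9.36830747e-05,
        4.91571074e-03, -3.72213066e-06]), 'eef_pos': array([ 216.1956303 , -532.13657773,  255.23088651]), 'eef_rot': array([[ 9.26503618e-01,  3.76285529e-01, -4.96735259e-04],
       [ 3.76285736e-01, -9.26501451e-01,  2.02651670e-03],
       [ 3.02322970e-04, -2.06448944e-03, -9.99997823e-01]]), 'force': array([ 0.0676449 ,  0.19096979, -0.72256836]), 'wrist_torque': array([-0.00814516, -0.05205213, -0.01309513]), 'grasp_force': 0.0, 'grip_width': 85.46869104079114} 25.0
```

View pics/side0.png

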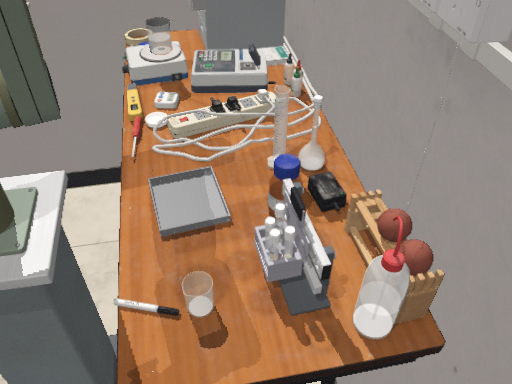

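View pics/top0.png

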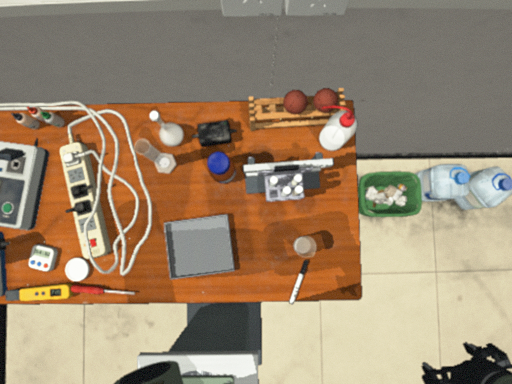

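The side view shows the caddy at about (278,245), grip (295,200), tray (190,200) and beaker (200,295). The top view has the rail at (288,165), grip around there, tray at (200,246).

```bash
cat > h.py <<'E'
import numpy as np,cv2
from plant import ctrl,sensors,optics
def cloud(n,d):
    c=optics.camera_params(n);K=c["mtx"]
    v,u=np.mgrid[0:384,0:512].astype(float)
    s=cv2.undistortPoints(np.stack([u.ravel(),v.ravel()],1)[:,None],K,np.array([c["k1"],0,0,0]))[:,0]
    P=np.c_[s,np.ones(len(s))]*d.reshape(-1,1)
    W=((P-c["t"])@c["R"]).reshape(384,512,3); W[d<=0]=np.nan
    return W
def proj(n,X):
    c=optics.camera_params(n)
    return cv2.projectPoints(np.atleast_2d(np.float64(X)),cv2.Rodrigues(c["R"])[0],c["t"],c["mtx"],np.array([c["k1"],0,0,0]))[0][:,0]
def rect(P):
    (c,s,a)=cv2.minAreaRect(np.float32(P[:,:2])); return np.round(c,1),np.round(s,1),round(a,2)
E
python3 - <<'E'
from h import *
for n in("top","side"):
    z=np.load(n+"0.npz");W=cloud(n,z["d"]);p=z["p"].astype(int)
    x,y,h=W[...,0],W[...,1],W[...,2]
    reg=(x>430)&(x<640)&(y>-380)&(y<-120)
    for nm,m in dict(grip=reg&(h>155)&(p.max(2)<70),caps=reg&(h>138)&(h<155)&(p.min(2)>150),railtop=reg&(h>137)&(h<152)&(x>500)).items():
        q=W[m]; print(n,nm,len(q),np.nanmedian(q,0).round(1),np.percentile(q,[2,98],axis=0).round(1).tolist(),rect(q) if len(q)>4 else'')
    reg=(x>230)&(x<480)&(y>-120)&(y<120)&(p.max(2)-p.min(2)<25)
    for nm,m in dict(floor=reg&(h>-3)&(h<9),rim=reg&(h>13)&(h<25)).items():
        q=W[m];print(n,nm,len(q),np.median(q,0).round(1),rect(q))
    big=cv2.resize(z["p"][140:220,220:360] if n=="top" else z["p"][160:330,150:350],None,fx=5 if n=="top" else 3.5,fy=5 if n=="top" else 3.5,interpolation=cv2.INTER_CUBIC)
    cv2.imwrite(f"pics/{n}_crop.png",big[:,:,::-1])
    hm=h[150:180:3,240:340:10]; print(np.round(hm) if n=="top" else '')
E
```

```text
top grip 110 [ 610.7 -228.5  188.2] [[608.0, -254.9, 164.3], [615.0, -204.3, 192.1]] (array([ 612.4, -229. ]), array([ 6.7, 53.4]), 3.58)
top caps 674 [ 623.9 -235.9  145.7] [[562.1, -335.6, 140.6], [637.8, -139.4, 149.2]] (array([ 597.6, -239.5]), array([ 75. , 207.1]), 3.41)
top railtop 800 [ 623.8 -235.5  145.6] [[563.7, -338.1, 138.5], [638.0, -134.8, 149.1]] (array([ 599.6, -236.5]), array([ 79.9, 212.5]), 0.2)
top floor 2687 [421.6  -7.1   4.1] (array([386.5, -11.2]), array([203.6, 176.8]), 6.11)
top rim 222 [387.8 -11.   17.7] (array([425.2,  -9.7]), array([128.4, 167.9]), 6.57)
[[ -0.   2.  -3.   0.   2.  -1.  -1.   1.   5.   1.]
 [  1.  -2.  -0.  -2.  -5.  -0.   3.   1. 145.   3.]
 [ -3.   0.   0.  -2.   1.   1.   1.  -1. 142.   3.]
 [  0. 146.   1.   3.  -4.   0.   1.   2. 145. 144.]
 [  2. 145.   2.  -1. 145. 144. 148. 147. 145. 146.]
 [  1. 148. 143. 145. 190. 190. 142. 147. 138. 128.]
 [ -0. 145. 145. 146. 190. 190. 147. 146.  70.   1.]
 [  2. 130. 148. 147. 138. 129. 115.  57.  -0.   2.]
 [  0.  67. 115. 104.  93.  87.  85.  12.   0.   0.]
 [ -3.  11.  12.  86.  86.  85. 149.  12.   1.   1.]]
side grip 268 [ 607.8 -233.6  186.6] [[605.0, -257.5, 164.5], [614.7, -205.2, 191.1]] (array([ 610.9, -230.3]), array([10.2, 55. ]), 3.11)
side caps 930 [ 620.4 -262.6  145.4] [[558.7, -337.3, 139.0], [635.1, -138.0, 148.2]] (array([ 594.6, -238.7]), array([ 76.5, 210.3]), 3.67)
side railtop 1324 [ 616.1 -260.8  145.1] [[559.4, -342.2, 137.6], [637.4, -139.1, 149.0]] (array([ 598. , -237.1]), array([214.1,  84. ]), 90.0)
side floor 2776 [419.8  -8.3   3.9] (array([424.5,  -9.7]), array([127.6, 174. ]), 6.1)
side rim 370 [402.1 -40.2  16.8] (array([422.7, -10. ]), array([131.6, 174.2]), 5.96)
```

View pics/top_crop.png

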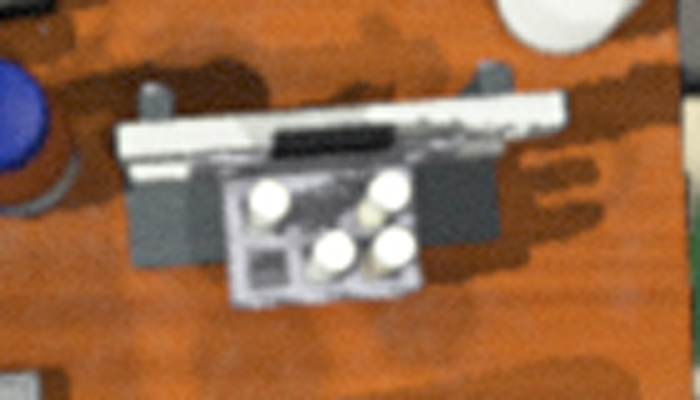

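View pics/side_crop.png

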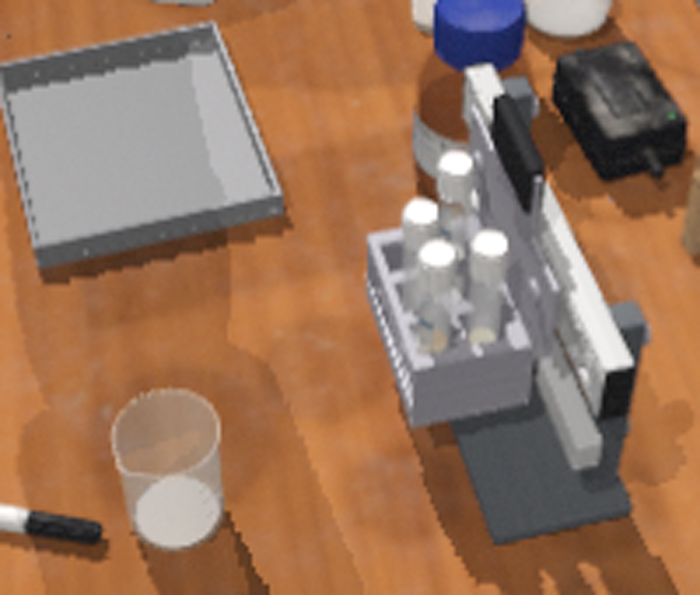

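Crops: caddy hangs with black grip at top-crop (333,142), rail from (120,145) to (565,108), i.e. yaw about 3.5°; one empty hole; tray yaw about 6°. Next I check the yaw and the clearance to the wash bottle, and move above the grip.

```bash
cat >> h.py <<'E'
def Rz(a): # tool down, tool y along caddy x (yaw a)
    c,s=np.cos(a),np.sin(a); return np.array([[s,c,0],[-c,s,0],[0,0,-1.]])
E
python3 - <<'E'
from h import *
for n in("top","side"):
    z=np.load(n+"0.npz");W=cloud(n,z["d"]);p=z["p"].astype(int)
    x,y,h=W[...,0],W[...,1],W[...,2]
    m=(x>600)&(x<650)&(y>-345)&(y<-130)&(h>139)&(h<152)
    for k in range(4):
        f=np.polyfit(y[m],x[m],1); r=x-np.polyval(f,y); m&=abs(r)<2.2*np.std(r[m])
    print(n,"rail yaw",np.degrees(np.arctan(-f[0])),m.sum(),"x at y=-230",np.polyval(f,-230))
    m=(x>600)&(x<760)&(y<-280)&(h>152); q=W[m]; print("bottle",len(q),np.percentile(q,[1,50,99],axis=0).round(0).tolist())
for a in(np.radians(3.5),np.radians(3.5)+np.pi):
    for X in([611,-230,181],[611,-300,181],[450,-10,147]):
        q=ctrl.solve_ik(X,Rz(a)); print(None if q is None else np.round(q,2))
E
```

```text
top rail yaw 3.5813669383985665 581 x at y=-230 626.4483538102581
bottle 523 [[696.0, -398.0, 152.0], [719.0, -364.0, 167.0], [749.0, -315.0, 234.0]]
side rail yaw 5.047974532716486 839 x at y=-230 620.3138984689172
bottle 1148 [[693.0, -398.0, 152.0], [716.0, -378.0, 166.0], [744.0, -333.0, 234.0]]Traceback (most recent call last):
  File "<stdin>", line 12, in <module>
  File "scipy/spatial/transform/_rotation.pyx", line 1143, in scipy.spatial.transform._rotation.Rotation.from_matrix
ValueError: Non-positive determinant (left-handed or null coordinate frame) in rotation matrix 0: [[ 0.06104854  0.9981348   0.        ]
 [-0.9981348   0.06104854  0.        ]
 [ 0.          0.         -1.        ]].
```

```bash
sed -i 's/np.array(\[\[s,c,0\],\[-c,s,0\]/np.array([[-s,c,0],[c,s,0]/' h.py
cat >> h.py <<'E'
def ray(n,uv,z):
    c=optics.camera_params(n);s=cv2.undistortPoints(np.float64(uv).reshape(-1,1,2),c["mtx"],np.array([c["k1"],0,0,0]))[:,0]
    D=np.c_[s,np.ones(len(s))]@c["R"];C=-c["R"].T@c["t"];return C+D*((z-C[2])/D[:,2])[:,None]
E
python3 - <<'E'
from h import *
for n in("top","side"):
    z=np.load(n+"0.npz");p=z["p"].astype(int);W=cloud(n,z["d"]);x,y,h=W[...,0],W[...,1],W[...,2]
    m=((x>596)&(x<625)&(y>-265)&(y<-195)&(h>183)&(p.max(2)<80)).astype(np.uint8)
    v,u=np.nonzero(m); P=ray(n,np.c_[u,v],190.); print(n,"griptop",len(P),rect(P),P.mean(0).round(1))
    # rail back/front top edges: brightness along columns
P=ray("top",np.array([[120,160],[568,128],[118,126],[563,92]])/5.+[219.6,139.6],145.);print(P.round(1))
print([np.degrees(np.arctan2(P[i+1,0]-P[i,0],-(P[i+1,1]-P[i,1]))).round(2) for i in(0,2)])
for a in(np.radians(3.8),np.radians(3.8)+np.pi):
    for X in([611,-230,181],[611,-300,181],[450,-10,147]):
        q=ctrl.solve_ik(X,Rz(a)); print(None if q is None else np.round(q,2))
E
```

```text
top griptop 84 (array([ 612.3, -229.5]), array([ 7.8, 51. ]), 3.88) [ 612.3 -229.9  190. ]
side griptop 160 (array([ 609.6, -233. ]), array([11.3, 57.2]), 3.42) [ 609.6 -233.2  190. ]
[[ 611.3 -133.7  145. ]
 [ 623.  -342.7  145. ]
 [ 627.4 -133.   145. ]
 [ 640.1 -341.   145. ]]
[np.float64(3.19), np.float64(3.5)]
[-0.49  0.43  1.41 -0.    1.3  -0.56]
[-0.58  0.49  1.33 -0.    1.33 -0.65]
[-0.21  0.07  1.95 -0.    1.13 -0.28]
[-0.49  0.43  1.41 -0.    1.3   2.58]
[-0.58  0.49  1.33 -0.    1.33  2.49]
None
```

```bash
cat >> h.py <<'E'
A=np.radians(3.6);ex=np.array([np.cos(A),np.sin(A),0]);ey=np.array([-np.sin(A),np.cos(A),0]);ez=np.array([0,0,1.])
def st(l=""):
    s=sensors.read_state();f=s["force"]
    print(l,"t%.1f"%s["t"],s["eef_pos"].round(1),"F",np.round([f@ex,f@ey,f[2]],1),"T",s["wrist_torque"].round(2),"w%.1f g%.0f"%(s["grip_width"],s["grasp_force"]));return s
E
python3 - <<'E'
from h import *
ctrl.move_ptp([611,-231,270],Rz(A));ctrl.gripper_to(45);st("above")
p,d=optics.grab_frame("side");cv2.imwrite("pics/above.png",cv2.resize(p[100:300,200:400],None,fx=3,fy=3)[:,:,::-1])
hit=ctrl.move_l([611,-231,181],vel=80,threshold=8);st(f"down {hit}")
E
```

```text
above t2.4 [ 610.9 -231.2  270. ] F [0.5 0.3 0. ] T [0.01 0.   0.01] w44.9 g0
down False t3.7 [ 611.5 -231.3  181.9] F [-0. -1.  0.] T [-0.06 -0.06  0.01] w44.9 g0
```

View pics/above.png

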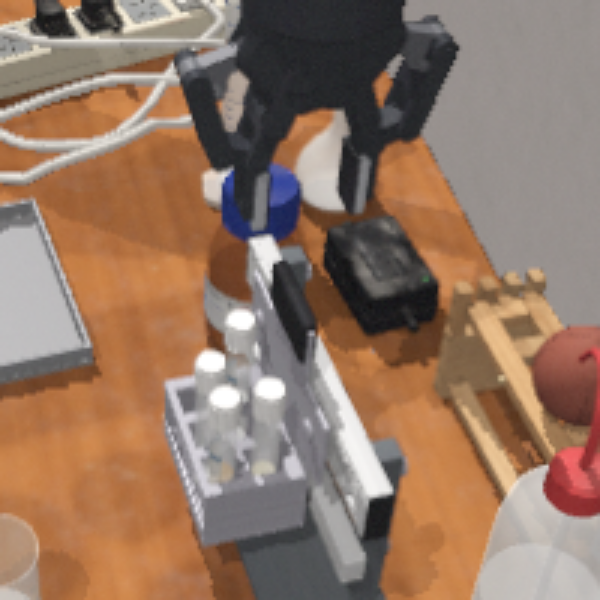

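The picture shows the open fingers at (255,190) and (355,180), straddling the grip at (295,310) front and back. I close gently and read the strain.

```bash
python3 - <<'E'
from h import *
ctrl.gripper_to(0,30);ctrl.hold(.2);s=st("closed")
P=s["eef_pos"].copy()
for k in range(4):
    f=sensors.read_state()["force"]
    if abs(f@ex)<1.5: break
    P=P+ex*np.clip(.06*(f@ex),-.6,.6); ctrl.move_l(P,vel=10);ctrl.hold(.1);st("ease")
E
```

```text
closed t4.3 [ 611.4 -231.1  181.6] F [ 0.4 -0.7  3.3] T [-0.01 -0.06 -0.09] w9.9 g32
```

```bash
python3 - <<'E'
from h import *
ctrl.gripper_to(0,70);ctrl.hold(.1);st("firm")
P=np.array([611,-231,181.])
for k in range(8):
    P=P+ez*.4;ctrl.move_l(P,vel=10);ctrl.hold(.1);s=st("lift %.1f"%P[2])
    if s["force"][2]<-3.5: break
for k in range(3):
    f=sensors.read_state()["force"]
    if abs(f@ex)<2: break
    P=P+ex*np.clip(.06*(f@ex),-.6,.6); ctrl.move_l(P,vel=10);ctrl.hold(.1);st("ease")
np.save("P.npy",P)
E
```

```text
firm t4.6 [ 611.4 -231.1  181.6] F [ 0.3 -0.   4.3] T [ 0.1  -0.06 -0.07] w8.6 g69
lift 181.4 t5.0 [ 611.3 -231.1  181.6] F [1.3 0.1 3.5] T [ 0.   -0.28 -0.05] w9.1 g69
lift 181.8 t5.3 [ 611.3 -231.1  181.6] F [ 4.2 -1.4  1.7] T [-0.16 -0.65 -0.09] w8.6 g69
lift 182.2 t5.7 [ 611.3 -231.1  181.7] F [ 4.3 -0.6 -1.2] T [-0.22 -0.83 -0.11] w9.2 g68
lift 182.6 t6.0 [ 611.2 -231.1  181.7] F [ 4.8 -2.7 -2.8] T [-0.26 -0.97 -0.05] w9.0 g68
lift 183.0 t6.4 [ 611.3 -231.1  181.7] F [ 6.6 -2.7 -3.5] T [-0.32 -1.04 -0.04] w9.1 g68
ease t6.7 [ 611.3 -231.1  181.7] F [ 4.9 -2.1 -3.4] T [-0.35 -0.91 -0.08] w8.7 g68
ease t7.1 [ 611.3 -231.1  181.7] F [ 4.3 -2.5 -4.6] T [-0.47 -0.92 -0.06] w9.1 g68
ease t7.4 [ 611.3 -230.9  182. ] F [ 3.8 -4.5 -6.6] T [-0.59 -0.73 -0.09] w8.9 g68
```

```bash
python3 - <<'E'
from h import *
P=np.load("P.npy")
y0=sensors.read_state()["eef_pos"]@ey
for k in range(30):
    P=P-ey*3;f=sensors.read_state()["force"]
    P=P+ex*np.clip(.05*(f@ex),-.3,.3)
    ctrl.move_l(P,vel=40)
    s=sensors.read_state();f=s["force"]
    if k%2==0: st("cmd%d act%.1f"%(3*k+3,y0-s["eef_pos"]@ey))
    if f@ey>9 or abs(f@ex)>15: break
st("end act%.1f"%(y0-s["eef_pos"]@ey));np.save("P.npy",P);np.save("y0.npy",y0)
E
```

```text
cmd3 act2.3 t7.7 [ 611.5 -233.2  182.5] F [ 1.6  0.8 -5.7] T [ 0.13 -0.4  -0.08] w9.1 g68
cmd9 act9.5 t8.2 [ 612.2 -240.4  182.8] F [-1.4 -0.  -3.5] T [-0.13  0.18 -0.09] w9.0 g68
cmd15 act15.3 t8.7 [ 612.7 -246.1  182.8] F [-2.  -0.4 -5. ] T [ 0.03  0.45 -0.03] w9.1 g68
cmd21 act21.3 t9.2 [ 613.  -252.2  182.9] F [-3.   0.2 -4.6] T [ 0.1   0.52 -0.03] w8.7 g68
cmd27 act27.5 t9.7 [ 613.3 -258.3  183.1] F [-1.5  0.1 -4.5] T [ 0.08  0.41 -0.07] w8.8 g68
cmd33 act33.5 t10.2 [ 613.6 -264.3  183.1] F [-0.3  0.2 -4.3] T [ 0.04  0.29 -0.02] w8.9 g68
cmd39 act39.5 t10.7 [ 613.8 -270.4  183.1] F [-1.1  0.2 -4.2] T [-0.08  0.09 -0.04] w9.0 g68
cmd45 act45.5 t11.2 [ 614.1 -276.3  183.1] F [-0.6 -0.4 -4.1] T [-0.11  0.06 -0.08] w9.1 g69
cmd51 act50.2 t11.7 [ 614.5 -281.   182.9] F [ 0.8  3.6 -3.7] T [ 0.84 -0.09 -0.08] w9.0 g69
end act50.7 t11.9 [ 614.6 -281.5  182.9] F [ 0.  10.4 -1.3] T [ 1.78  0.1  -0.16] w9.2 g69
```

```bash
python3 - <<'E'
from h import *
P=np.load("P.npy");y0=np.load("y0.npy");yt=y0-43.2
s=st()
P=P+ey*(yt-P@ey);ctrl.move_l(P,vel=30);ctrl.hold(.15)
for k in range(3):
    s=sensors.read_state();e=s["eef_pos"];P=P+ey*(yt-e@ey)*.8+ez*(183.6-e[2])*.8
    ctrl.move_l(P,vel=10);ctrl.hold(.15);s=st("at act%.1f"%(y0-s["eef_pos"]@ey))
np.save("P.npy",P)
x0=s["eef_pos"]@ex
hit=False
for k in range(12):
    Q=P-ex*(k+1)*2
    ctrl.move_l(Q,vel=20);s=sensors.read_state();f=s["force"]
    st("pull cmd%d act%.1f"%(2*k+2,x0-s["eef_pos"]@ex))
    if abs(f@ex)>9: hit=True;break
np.save("Q.npy",Q);print(hit)
E
```

```text
t11.9 [ 614.6 -281.5  182.9] F [ 0.  10.4 -1.3] T [ 1.78  0.1  -0.16] w9.2 g69
at act43.5 t13.0 [ 613.8 -273.8  183.4] F [ 0.2 -0.1 -4.7] T [-0.02 -0.03  0.  ] w9.3 g68
at act42.9 t13.4 [ 613.9 -273.9  183.6] F [-0.2  0.4 -4.4] T [ 0.01 -0.08 -0.02] w8.8 g68
at act43.1 t13.8 [ 613.9 -274.   183.6] F [ 0.5  0.  -4.3] T [ 0.02 -0.11  0.04] w9.0 g68
pull cmd2 act2.2 t14.0 [ 611.7 -274.2  183.6] F [-0.3  1.7 -4.7] T [ 0.03 -0.08  0.06] w9.2 g68
pull cmd4 act4.1 t14.3 [ 609.7 -274.3  183.6] F [ 0.3 -0.8 -4. ] T [ 0.   -0.07 -0.02] w8.6 g68
pull cmd6 act6.2 t14.5 [ 607.7 -274.4  183.6] F [-0.5  0.4 -4.6] T [-0.03 -0.12  0.01] w8.8 g68
pull cmd8 act8.2 t14.8 [ 605.7 -274.6  183.6] F [ 0.1  1.  -4.8] T [-0.05 -0.08 -0.03] w9.2 g68
pull cmd10 act10.1 t15.0 [ 603.8 -274.7  183.6] F [ 0.3  1.  -3.8] T [-0.   -0.12  0.03] w8.9 g68
pull cmd12 act12.1 t15.3 [ 601.8 -274.8  183.6] F [-0.6 -0.6 -4.5] T [ 0.03 -0.09  0.01] w9.2 g68
pull cmd14 act14.2 t15.5 [ 599.7 -274.9  183.6] F [ 0.2  0.3 -3.7] T [-0.01 -0.11  0.04] w9.2 g68
pull cmd16 act16.2 t15.8 [ 597.7 -275.1  183.6] F [ 0.1  0.5 -4. ] T [ 0.02 -0.11  0.01] w9.0 g68
pull cmd18 act18.2 t16.0 [ 595.8 -275.2  183.6] F [ 1.4  0.7 -4. ] T [ 0.01 -0.07  0.02] w9.0 g68
pull cmd20 act20.2 t16.3 [ 593.7 -275.3  183.6] F [-0.1 -1.2 -3.7] T [-0.01 -0.07 -0.03] w8.9 g68
pull cmd22 act22.1 t16.5 [ 591.8 -275.4  183.6] F [-0.6  0.2 -4.2] T [ 0.03 -0.08  0.01] w9.0 g68
pull cmd24 act24.1 t16.8 [ 589.8 -275.6  183.6] F [ 0.1  0.2 -4.7] T [ 0.04 -0.07 -0.04] w8.5 g68
False
```

```bash
python3 - <<'E'
from h import *
Q=np.load("Q.npy")
Q=Q-ex*25;ctrl.move_l(Q,vel=60);Q=Q+ez*70;ctrl.move_l(Q,vel=80);st("up")
B=np.radians(6.1);T=np.array([424.8-28.5*-np.cos(B),-9.7+28.5*np.sin(B),0])
ctrl.move_l(T+ez*(Q[2]),rot=Rz(B),vel=120);st("over")
ctrl.move_l(T+ez*175,vel=80);ctrl.hold(.2);st("low")
p,d=optics.grab_frame("side");cv2.imwrite("pics/low.png",cv2.resize(p[90:290,100:300],None,fx=3,fy=3)[:,:,::-1])
E
```

```text
up t18.4 [ 564.5 -276.8  252.7] F [ 0.2  0.6 -5. ] T [ 0.03 -0.08 -0.06] w8.9 g68
over t21.0 [453.3  -7.  253.6] F [-0.4  0.4 -3.9] T [ 0.   -0.12 -0.02] w9.1 g68
low t22.3 [453.6  -6.8 175.6] F [ 0.1  0.5 -4. ] T [-0.05 -0.02  0.02] w8.8 g68
```

View pics/low.png

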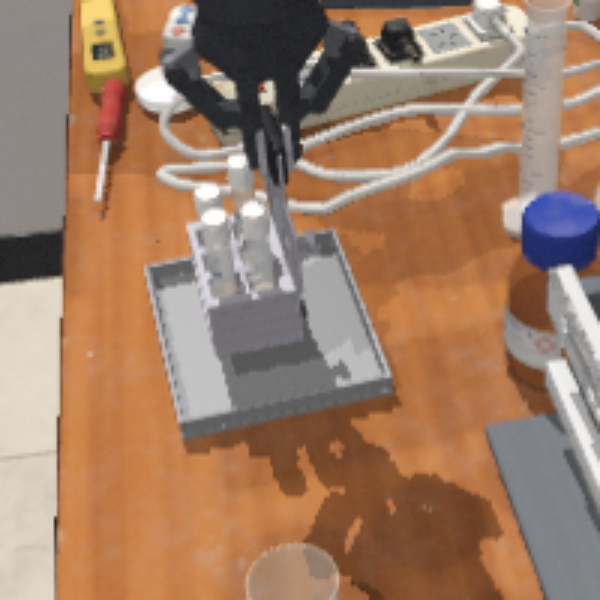

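The caddy hangs upright over the tray (trough at (255,310)), with all four vials in it; bottle and beaker are undisturbed. I lower it until contact.

```bash
python3 - <<'E'
from h import *
T=np.array([424.8+28.5*np.cos(np.radians(6.1)),-9.7+28.5*np.sin(np.radians(6.1)),0])
ctrl.move_l(T+ez*151,vel=50);ctrl.hold(.1);st("near")
z=151.
while z>143:
    z-=.6;ctrl.move_l(T+ez*z,vel=15);ctrl.hold(.08);f=np.mean([sensors.read_state()["force"][2] for _ in range(3)])
    if f>-0.5: break
s=st("touch cmd%.1f"%z)
p,d=optics.grab_frame("side");cv2.imwrite("pics/touch.png",cv2.resize(p[90:290,100:300],None,fx=3,fy=3)[:,:,::-1])
E
```

```text
near t23.1 [453.5  -6.7 151.3] F [-0.3  0.2 -4.5] T [ 0.07 -0.11  0.02] w8.9 g68
touch cmd147.4 t25.1 [453.4  -6.6 148. ] F [-0.5  2.1  2.9] T [ 0.09  0.37 -0.01] w8.9 g69
```

View pics/touch.png

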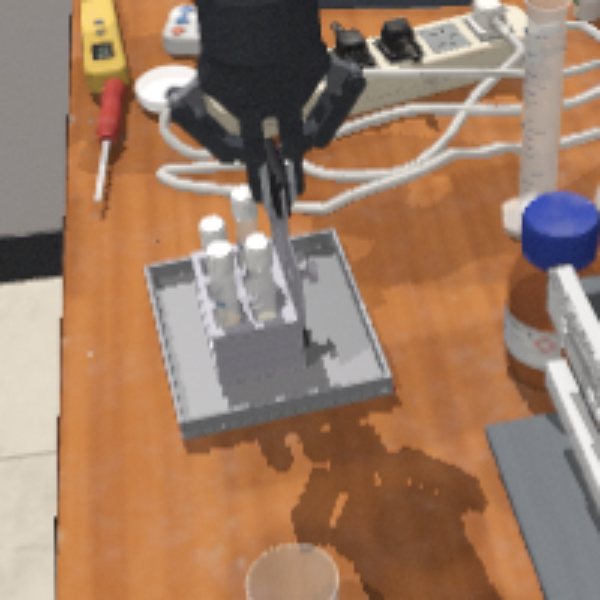

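The caddy sits on the tray floor, clear of the rim (base edge about (260,375)). I release and retreat.

```bash
python3 - <<'E'
from h import *
ctrl.gripper_to(32);ctrl.hold(.2);s=st("open")
e=s["eef_pos"];ctrl.move_l([e[0],e[1],260],vel=90);ctrl.move_l([e[0],e[1]-150,330],vel=150);ctrl.hold(.3);st("away")
ims=[]
for n in("side","top"):
    p,d=optics.grab_frame(n);W=cloud(n,d);x,y,h=W[...,0],W[...,1],W[...,2]
    m=(h>120)&(h<165)&(p.max(2)<80)&(x>380)&(x<520)&(abs(y)<60);print(n,"grip",m.sum(),rect(W[m]) if m.sum()>4 else'',np.nanmax(h[m]) if m.any() else '')
    ims.append(cv2.resize(p[70:320,100:350],None,fx=1.6,fy=2,interpolation=cv2.INTER_CUBIC))
cv2.imwrite("pics/end.png",np.hstack(ims)[:,:,::-1])
E
```

```text
open t25.7 [453.2  -6.7 147.4] F [-0.4  0.   0. ] T [ 0.03 -0.05 -0.01] w32.0 g0
away t28.6 [ 453.1 -156.2  329.8] F [1.  0.9 0.1] T [ 0.01 -0.06 -0.01] w31.7 g0
side grip 138 (array([453.2,  -7.7]), array([10.1, 55. ]), 5.52) 158.00829535236542
top grip 35 (array([455.1,   9.3]), array([23.6,  6.8]), 89.41) 158.77542097787727
```

View pics/end.png

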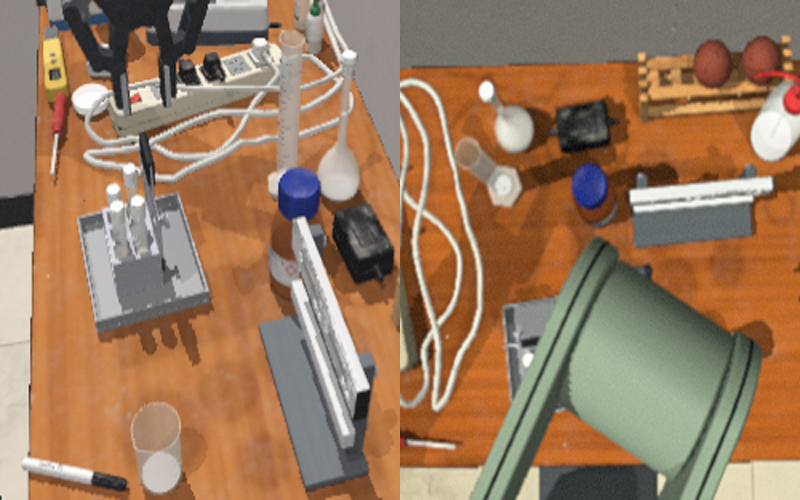

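The caddy stands level in the tray at (135,260) in the left half, with all four vials in it. The bottle at (295,220) and the beaker at (157,450) have not moved, and the arm is clear.

```bash
python3 -c "
from plant import ctrl
print(ctrl.finish_job())"
```

```text
the job is handed in; nothing more can be done
None
```

The caddy is off its rail and standing level in the spill tray with all four vials in it, the bottle and beaker were not moved, and the job is handed in (about 29 s of the 42 s on the robot's clock).

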